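# Load the storage chassis drawer and latch it

### The job

Pull the storage chassis' drawer fully out and lay every flash module from the foam sheet in it, side by side on the drawer's floor with none resting on another. Then push the drawer fully shut and swing the latch hook closed, right up to its stop on the stud. Leave the other things on the table where they are.

Things in the scene. Friction and masses are not known exactly. Their poses are not given: they have to be found in the camera images.
- module1_c (a point): Centre of a flash storage module: a bare-aluminium finned block with a black connector end, 100 mm long (its x axis), 26 mm wide (y), 24 mm high (z), about 0.15 kg. Starts lying flat on the grey foam sheet (2 mm thick). Three or four of the five are present; they are all alike.
- module2_c (a point): Centre of a flash storage module: a bare-aluminium finned block with a black connector end, 100 mm long (its x axis), 26 mm wide (y), 24 mm high (z), about 0.15 kg. Starts lying flat on the grey foam sheet (2 mm thick). Three or four of the five are present; they are all alike.
- module3_c (a point): Centre of a flash storage module: a bare-aluminium finned block with a black connector end, 100 mm long (its x axis), 26 mm wide (y), 24 mm high (z), about 0.15 kg. Starts lying flat on the grey foam sheet (2 mm thick). Three or four of the five are present; they are all alike.
- module4_c (a point): Centre of a flash storage module: a bare-aluminium finned block with a black connector end, 100 mm long (its x axis), 26 mm wide (y), 24 mm high (z), about 0.15 kg. Starts lying flat on the grey foam sheet (2 mm thick). Three or four of the five are present; they are all alike.
- module5_c (a point): Centre of a flash storage module: a bare-aluminium finned block with a black connector end, 100 mm long (its x axis), 26 mm wide (y), 24 mm high (z), about 0.15 kg. Starts lying flat on the grey foam sheet (2 mm thick). Three or four of the five are present; they are all alike.
- drawer (a joint): How far the chassis drawer is out, in m: 0 fully shut, 0.14 fully out (end stop). Starts slightly open (0.02 to 0.05). It slides with about 2 N of friction and stays where it is left.
- drawer_floor (a point): Upper face of the drawer's floor, 16 mm above the table, moving with the drawer; in the middle of its width and, when fully out, of the 140 x 280 mm opening. x points into the chassis (opens towards -x), y to the left seen from the front, z up. An open tray 280 mm wide inside; front panel's inner face at x = -70 mm, rear inner wall at x = 95 mm, walls 52 mm above the floor.
- pull_grip (a point): Grip point of the drawer's pull: an upright aluminium bar 14 mm wide (y), 16 mm deep (x), from 27 to 85 mm above the table (this point at 66 mm), 42 mm in front of the front panel at the middle of its width; a stem below 49 mm height joins it to the panel. Moves with the drawer; axes as drawer_floor.
- latch (a joint): Angle of the steel latch hook on the chassis roof, rad: 0 closed (end stop: points straight out over the drawer front, its notch round the headed stud on the front panel), growing as it swings open to the left seen from the front (clockwise from above), up to 1.6. Starts 0.9 to 1.5. Stays where it is left (friction about 0.04 N m).
- chassis_face (a point): Lower edge of the front of the fixed black storage chassis, middle of its width, at table height. x points into the chassis, y to the left seen from the front. The chassis is 310 mm wide, 240 mm deep, 92 mm high; its place and yaw differ from start to start. The drawer front panel, 16 mm thick, covers the face when shut and its top is 88 mm above the table.
- latch_pivot (a point): The latch hook's pivot on the chassis roof, 97 mm above the table, 35 mm behind the chassis face and 110 mm to the right of the middle. Its x axis turns with the hook: the hook lies from here along -x; z up.
- latch_knob (a point): Middle of the upright thumb peg near the hook's end: a steel cylinder 14 mm in diameter, from 100 to 134 mm above the table (this point at 117 mm), 75 mm from the pivot. The hook's flat arm lies at 94 to 100 mm. The stud, with a 13 mm head up to 110 mm above the table, is 43 mm from the pivot.
- battery: Bystander: drill battery, 75 x 60 x 57 mm high, black; origin at the centre of its underside.
- tape_roll: Bystander: roll of tape lying flat, 90 mm in diameter, 45 mm high; origin at the centre of its underside.
- screwdriver: Bystander: screwdriver lying on the table, about 200 mm long.
- mug: Bystander: white mug, 80 mm in diameter, 90 mm high; origin at the centre of its underside.
- wrench: Bystander: wrench lying on the table, about 160 mm long.
- screw_tin: Bystander: small steel screw tin, 24 mm in diameter, 26 mm high, standing among the modules; origin at the centre of its underside.
Mind the look-alikes: they are no part of the job. What is shaped like the part that bears module5_c but brown or pink is not meant.

How it is judged:
By the outcome, as a careful person would: the job done as asked, in the order asked, and still so for the second after the job is handed in, with the robot touching nothing.
Of module1, module2, module3, module4, module5 only 3 to 4 are there at a start; the rules pass over those that are not, and their reading is None.
At some moment in a run one of module1, module2, module3, module4, module5 may be knocked a few centimetres aside while the robot is not near it.
Once in a run the grip may slacken for a moment while it holds something.
It also fails if it takes over 210 s, if anything falls off the work surface, if the arm or the gripper's body presses on something with over 40 N, if the wrist force passes 120 N, or if a joint passes its speed limit or range.

### The arm

A 6-joint arm with a two-finger parallel gripper is mounted at the origin on the work surface. World frame = base frame: x ahead of the robot, y to its left, z up, the work surface at z = 0. Lengths are in m, angles in rad, forces in N, time in s.
With the tool pointing down it reaches from about 0.375 to 0.9 m from the base axis. Payload 3.1 kg.
Tool frame: the origin (TCP) lies midway between the tips of the shut fingers; the grasp point (between the pads) lies manip.hold_point_z behind it (manip.hold_point_z is the distance from the TCP to the grasp point, in m); z points along the fingers, y is the direction in which the jaws open and shut (so a half turn about z gives the same grasp; the last joint's range is limited). The gripper opens to 85 mm and grips with 20 to 120 N. Pads are 22 mm wide; open, the fingers measure 114 mm over their backs; the gripper's body (76 mm by 85 mm) begins 54 mm behind the grasp point. The pads swing forward as they close: fully open they stand 13 mm farther back than shut.
Start: joints at [1.075, 0.527, 1.433, -0, 1.181, -0.178], TCP at [0.195, 0.594, 0.231] pointing down, gripper open.
Joint ranges: [-3.08, 3.08], [-0.75, 2.2], [0.22, 2.44], [-1.43, 4.57], [0, 2.65], [-2.85, 2.85]. Speed limits (rad/s): [2.79, 2.79, 3.14, 3.14, 3.14, 3.14].

### API

Orientations are given as a unit quaternion [x, y, z, w].
In Python, from station import manip, snapshot, workorder, models gives the robot as it stands.
- The arm moves only by the tool jog_arm, never from a script. Its argument "commands" is a list of rows, each a list of 5 numbers: the opening in per cent of the stroke, from 0 (shut) to 100 (fully open), then the shift along the world's x, y, z in cm, then the turn about the world's z in rad. A call has 1 to 8 rows; each row shifts and turns the pose as measured when the row begins; what a row does not reach is not made up. A row lasts 1/12 s, in which the tool goes at most 41.7 mm and 7.16 degrees, less where a joint would pass 70% of its speed; a pose out of reach is approached as far as the arm can. A call with a gripper value outside its range is refused whole. The fingers move at their own pace and stop on an object; "squeeze" is the grip in N (left out, the last holds). Time passes only in rows, so rows that do not move let the fingers close. It gives the time, the measured TCP pose, the force and the opening at its end, in the units of the state.
- manip.sense(): the state, without advancing time (a new reading comes with each control period).
- snapshot(name): name is "side" or "top"; returns a dict with "image" (420x560x3 uint8, red, green, blue), "intrinsics" (3x3 intrinsics, pixels), "extrinsics" (4x4, takes a point from camera to world coordinates). Camera axes: x right, y down, z forward; pixel columns grow to the right and rows downward; lengths in m; the calibration is good to about 2 mm. A picture is of the moment at which its call begins. There is no depth.
- workorder.sign_off(): hands the job in, once; it reports no verdict.
Trained networks look in a picture, given as the dict that the camera call returned (one of the last four; its "shot" number tells which), for a name from the list of things; names that differ only in an ending like _2 or _b are one class to them, and where a whole thing is asked for, a point or a joint stands for the part that bears it (a point fixed in the world has none). Each returns a list of dicts, best first, with "score" (0 to 1); they miss things now and then, are a little off and sometimes report something else, mostly with a low value. They report only what shows in the picture. A call takes as long as a camera call. They do not tell look-alikes from the thing itself.
- models.find_in(picture, name): "centre" ([x, y, z] in m, in world coordinates, good to about 4 mm: the middle of the surface that is visible of it).
- models.pinpoint(picture, name): "centre" ([x, y, z] in m, in world coordinates, good to about 4 mm: a listed point, or the origin of a listed thing).
The state is a dict: "t": time; "q": joint angles; "qd": joint speeds; "tau": joint torques, N m; "tcp_pos": TCP position; "tool_rot": TCP orientation; "force": force on the tool from outside, world axes, zero at the start; "ft_torque": the same for the moment, N m; "finger_gap": opening from 0.0 (shut) to 1.0 (fully open).
Only numpy, scipy, OpenCV 4.12 (cv2) and the standard library are available. Lean on these libraries where they do the work, as an engineer would, in place of code of your own. Each camera call takes 0.05 s, during which the arm holds its last target. There are 200 camera calls.

## Working session

There is one attempt and no reset: what is moved stays moved. The work goes in short steps, Python scripts to look and compute and a tool call to move; the robot and the scene stay as the last step left them, time stands still between calls to the robot, and variables do not carry over. Pictures are saved under pics/ and viewed, about 12 in all and at most 16, crops included, and the job is handed in when it is done.

Besides the shell and the picture viewer there is one more tool, called after ">>>" as a command line: name --pt "numbers of a row" for each row, then --argument value for the rest. jog_arm: Moves the arm, as the interface text tells. Its arguments: {"type":"object","properties":{"commands":{"type":"array","items":{"type":"array","items":{"type":"number"}}},"squeeze":{"type":"number"}},"required":["commands"]}

```bash
mkdir -p pics; ls; cat > h.py <<'E'
import numpy as np, cv2
from station import manip, snapshot, workorder, models
def save(s,n,crop=None,scale=1):
    im=s["image"][:,:,::-1]
    if crop: im=im[crop[1]:crop[3],crop[0]:crop[2]]
    if scale!=1: im=cv2.resize(im,None,fx=scale,fy=scale,interpolation=cv2.INTER_CUBIC)
    cv2.imwrite("pics/"+n+".png",im)
def proj(s,p):
    E=np.linalg.inv(s["extrinsics"]); c=E[:3,:3]@np.array(p)+E[:3,3]; u=s["intrinsics"]@c; return u[:2]/u[2]
def back(s,uv,z):
    E=s["extrinsics"]; d=E[:3,:3]@np.linalg.inv(s["intrinsics"])@np.array([uv[0],uv[1],1.]); o=E[:3,3]
    return o+d*(z-o[2])/d[2]
E
python3 - <<'E'
from h import *
st=manip.sense(); print(st, manip.hold_point_z)
for n in("top","side"):
    s=snapshot(n); save(s,n+"0",scale=1.4); print(n,s["extrinsics"].round(3).tolist(),s["intrinsics"].tolist())
    for k in("module1_c","drawer_floor","pull_grip","chassis_face","latch_pivot","latch_knob","screw_tin"):
        for d in models.pinpoint(s,k)[:6]: print(k,d["score"],np.round(d["centre"],3),proj(s,d["centre"]).round())
E
```

```text
pics
{'t': 0.0, 'q': array([ 1.07450068e+00,  5.28498037e-01,  1.43393495e+00,  5.99819730e-06,
        1.18139255e+00, -1.78521915e-01]), 'qd': array([ 0.00177023, -0.00063424,  0.00081771,  0.00097059,  0.0005462 ,
        0.00152304]), 'tau': array([-7.84792846e-04, -4.42355061e+01, -1.78017300e+01, -7.29632802e-05,
        8.43952439e-03, -4.27057643e-06]), 'tcp_pos': array([0.19491169, 0.593059  , 0.23030366]), 'tool_rot': array([ 1.58220220e-01,  9.87403218e-01, -1.05257417e-03, -3.72207381e-04]), 'force': array([-0.72279548,  0.03535018,  0.16895016]), 'ft_torque': array([-0.00591818,  0.02895271,  0.02038773]), 'finger_gap': 0.9997656264650793} 0.0187
top [[-0.024, -0.999, 0.034, 0.46], [-1.0, 0.024, -0.001, -0.147], [0.0, -0.034, -0.999, 1.283], [0.0, 0.0, 0.0, 1.0]] [[406.08931041765885, 0.0, 278.9170966706124], [0.0, 406.08931041765885, 210.89277146351185], [0.0, 0.0, 1.0]]
module1_c 0.72 [ 0.431 -0.168  0.019] [286. 234.]
drawer_floor 0.76 [0.65  0.189 0.015] [170. 167.]
pull_grip 0.93 [0.524 0.19  0.064] [166. 206.]
pull_grip 0.6 [ 0.287 -0.259  0.002] [316. 279.]
chassi
[... 277 characters left out ...]
-0.481, -0.474, 0.738, -1.312], [0.017, -0.846, -0.532, 0.975], [0.0, 0.0, 0.0, 1.0]] [[509.05183949082044, 0.0, 267.23287809680244], [0.0, 509.05183949082044, 210.14967293876225], [0.0, 0.0, 1.0]]
module1_c 0.67 [ 0.429 -0.168  0.016] [249. 251.]
drawer_floor 0.76 [0.653 0.187 0.015] [259. 186.]
pull_grip 0.89 [0.526 0.196 0.065] [228. 181.]
pull_grip 0.21 [ 0.291 -0.258  0.001] [221. 285.]
chassis_face 0.69 [0.629 0.142 0.117] [259. 168.]
chassis_face 0.61 [ 0.627  0.19  -0.004] [253. 191.]
chassis_face 0.48 [ 0.503 -0.543 -0.001] [338. 323.]
latch_pivot 0.71 [ 0.429 -0.17   0.013] [250. 252.]
latch_knob 0.65 [0.628 0.143 0.114] [259. 169.]
screw_tin 0.53 [ 0.504 -0.217 -0.   ] [278. 257.]
```

View pics/top0.png

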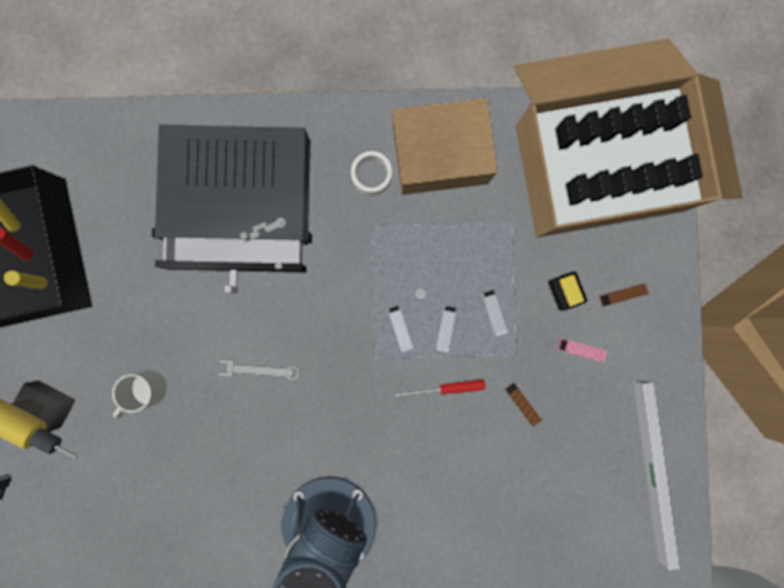

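View pics/side0.png

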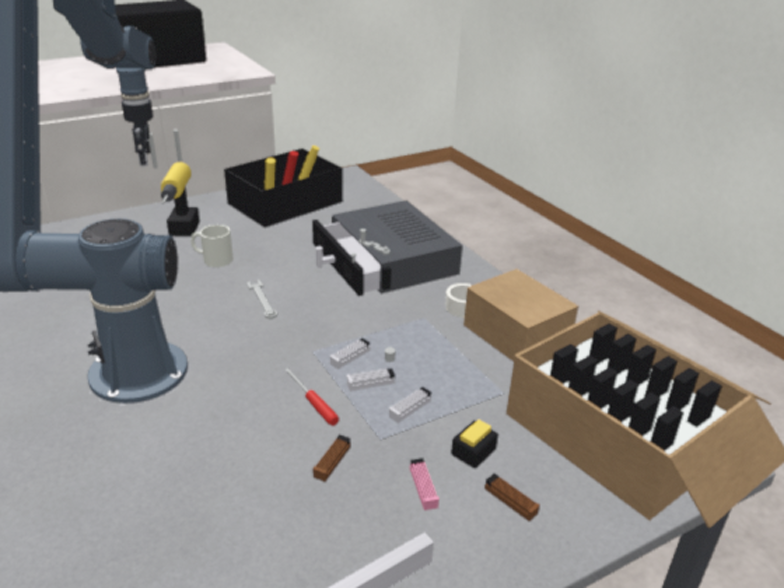

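The top view shows three modules on the foam at about (401,329), (447,329) and (495,313) in the 1.4x image. The tin is at (420,294) and the latch is open over the roof. The brown and pink look-alikes lie off the foam. Next I measure the chassis yaw and the module poses.

```bash
cat >> h.py <<'E'
def rects(s,box,z,amin=40,thr=150):
    x0,y0,x1,y1=box; g=s["image"][y0:y1,x0:x1].min(2); m=(g>thr).astype(np.uint8)
    cs,_=cv2.findContours(m,cv2.RETR_EXTERNAL,cv2.CHAIN_APPROX_NONE); out=[]
    for c in cs:
        if cv2.contourArea(c)<amin: continue
        P=np.array([back(s,p[0]+[x0,y0],z)[:2] for p in c]); 
        (cx,cy),(w,h),a=cv2.minAreaRect((P*1000).astype(np.float32))
        if w<h: w,h,a=h,w,a-90
        out.append((round(cx),round(cy),round(w),round(h),round(np.deg2rad((a+90)%180-90),2)))
    return out
def mods(s):
    return [(np.round(d["centre"],3),round(d["score"],2)) for f in(models.pinpoint,models.find_in) for d in f(s,"module1_c")]
def pt(s,*names):
    for k in names:
        for d in models.pinpoint(s,k)[:2]: print(k,d["score"],np.round(d["centre"],3))
E
python3 - <<'E'
from h import *
s=snapshot("top"); g=s["image"]
print("foam bright", np.percentile(g[165:255,268:368].min(2),[5,50,90,97,99.5]))
print(rects(s,(268,165,368,255),0.026,thr=165)); print(mods(s))
pt(s,"pull_grip","drawer_floor","chassis_face","latch_pivot","latch_knob")
# chassis rear/front edges via dark lines: 
save(s,"ch",crop=(100,80,230,215),scale=4.4)
a=snapshot("side"); print(mods(a))
E
```

```text
foam bright [124. 130. 144. 181. 189.]
[(421, -267, 85, 24, np.float64(-0.23)), (425, -169, 87, 25, np.float64(0.3)), (453, -378, 85, 25, np.float64(0.29))]
[(array([ 0.432, -0.17 ,  0.019]), 0.6), (array([0.63 , 0.196, 0.003]), 0.26), (array([ 0.433, -0.168,  0.031]), 0.7)]
pull_grip 0.82 [0.527 0.195 0.067]
pull_grip 0.2 [0.31  0.4   0.002]
drawer_floor 0.68 [0.653 0.189 0.016]
drawer_floor 0.42 [0.313 0.399 0.002]
chassis_face 0.74 [0.628 0.19  0.002]
latch_pivot 0.54 [0.658 0.073 0.096]
latch_pivot 0.18 [ 0.288 -0.258 -0.001]
latch_knob 0.5 [0.631 0.152 0.118]
latch_knob 0.46 [0.526 0.19  0.067]
[(array([ 0.43 , -0.169,  0.014]), 0.73), (array([ 0.501, -0.545, -0.002]), 0.53), (array([ 0.426, -0.176,  0.023]), 0.68)]
```

View pics/ch.png

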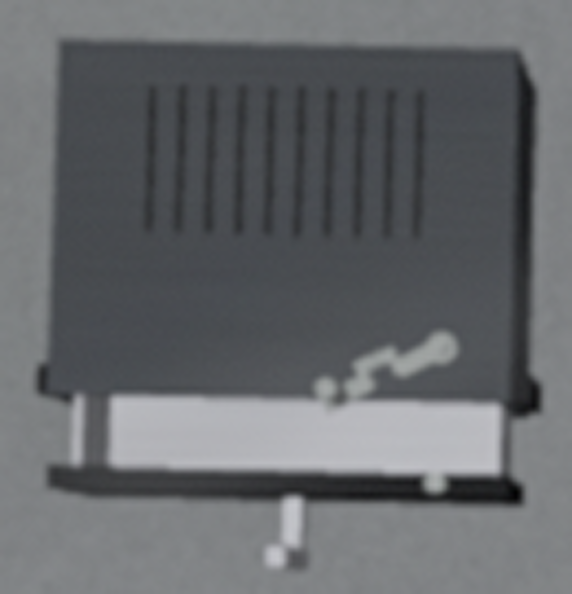

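Chassis yaw is about -0.05 rad. Module centres are A (432,-167, 0.30), B (428,-269, -0.23) and C (460,-376, 0.29). Next I move to above the pull.

>>> jog_arm --pt "60 2.55 -3.08 0 0.09" --pt "60 2.55 -3.08 0 0.09" --pt "60 2.55 -3.08 0 0.09" --pt "60 2.55 -3.08 0 0" --pt "60 2.55 -3.08 0 0" --pt "60 2.55 -3.08 0 0" --pt "60 2.55 -3.08 0 0" --pt "60 2.55 -3.08 0 0" --squeeze 40

```text
t: 2.02
tcp_pos: [0.4, 0.3449, 0.2323]
tool_rot: [0.008, 1.0, 0.004, 0.001]
force: [0.6, 0.1, 0.2]
finger_gap: 0.599
```

>>> jog_arm --pt "60 2.55 -3.08 0 0" --pt "60 2.55 -3.08 0 0" --pt "60 2.55 -3.08 0 0" --pt "60 2.55 -3.08 0 0" --pt "60 0 0 0 0"

```text
t: 2.43
tcp_pos: [0.5115, 0.2103, 0.2339]
tool_rot: [0.012, 1.0, 0.004, 0.005]
force: [0.2, 0.2, -0.0]
finger_gap: 0.6
```

>>> jog_arm --pt "60 1.4 -1.7 -1 -0.02" --pt "60 0 0 -3.5 0" --pt "60 0 0 -3.5 0" --pt "60 0 0 -2 0" --pt "60 0 0 0 0"

```text
t: 2.85
tcp_pos: [0.5321, 0.1896, 0.1343]
tool_rot: [0.027, 1.0, 0.005, 0.011]
force: [0.5, -0.7, -0.9]
finger_gap: 0.599
```

```bash
python3 - <<'E'
from h import *
st=manip.sense(); print(st["tcp_pos"].round(4),st["tool_rot"].round(3))
s=snapshot("top"); pt(s,"pull_grip","latch_knob"); a=snapshot("side"); pt(a,"pull_grip","latch_knob","drawer_floor")
save(a,"s1",crop=(150,80,350,230),scale=4)
E
```

```text
[0.5321 0.1896 0.1343] [0.027 1.    0.005 0.011]
pull_grip 0.68 [0.525 0.193 0.068]
pull_grip 0.53 [0.342 0.146 0.001]
latch_knob 0.65 [0.63  0.15  0.117]
pull_grip 0.78 [0.526 0.196 0.068]
pull_grip 0.51 [ 0.312  0.397 -0.006]
latch_knob 0.6 [ 0.313  0.395 -0.001]
latch_knob 0.57 [0.625 0.148 0.117]
drawer_floor 0.85 [0.652 0.19  0.012]
```

View pics/s1.png

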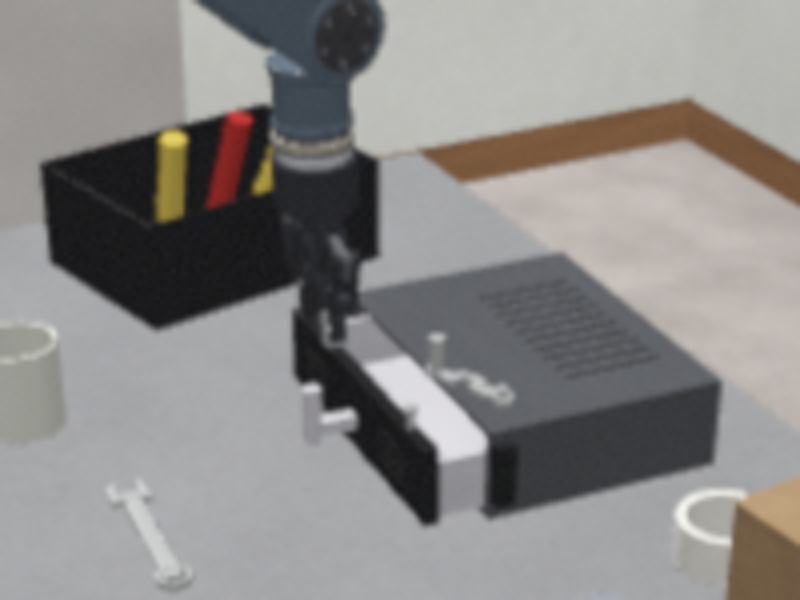

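>>> jog_arm --pt "60 -0.6 0.5 -2.4 0" --pt "60 0 0 -3 0" --pt "60 0 0 -2.6 0" --pt "60 0 0 -0.7 0" --pt "60 0 0 0 0"

```text
t: 3.62
tcp_pos: [0.5359, 0.198, 0.0588]
tool_rot: [0.025, 0.999, 0.008, 0.027]
force: [-0.4, -0.6, 0.3]
finger_gap: 0.6
```

>>> jog_arm --pt "60 -0.5 -0.2 -0.5 0" --pt "60 -0.4 -0.2 -0.5 0" --pt "60 0 0 0 0"

```text
t: 3.87
tcp_pos: [0.5283, 0.1943, 0.0512]
tool_rot: [0.025, 0.999, 0.008, 0.029]
force: [0.5, 0.2, -0.4]
finger_gap: 0.603
```

```bash
python3 - <<'E'
from h import *
st=manip.sense(); print(st["tcp_pos"].round(4),st["tool_rot"].round(3),st["q"].round(3))
E
```

```text
[0.5283 0.1943 0.0512] [0.025 0.999 0.008 0.029] [ 0.151  0.698  1.769  0.01   0.614 -1.379]
```

>>> jog_arm --pt "60 -0.2 0 -0.4 0" --pt "0 0 0 0 0" --pt "0 0 0 0 0" --pt "0 0 0 0 0" --pt "0 0 0 0 0" --pt "0 0 0 0 0" --pt "0 0 0 0 0" --squeeze 50

```text
t: 4.45
tcp_pos: [0.5276, 0.1946, 0.0498]
tool_rot: [0.023, 0.999, 0.008, 0.032]
force: [-0.1, 1.3, -0.0]
finger_gap: 0.155
```

>>> jog_arm --pt "0 -1.2 0.06 0 0" --pt "0 -1.2 0.06 0 0" --pt "0 -1.2 0.06 0 0" --pt "0 -1.2 0.06 0 0" --pt "0 -1.2 0.06 0 0" --pt "0 -1.2 0.06 0 0" --pt "0 -1.2 0.06 0 0" --pt "0 -0.8 0.04 0 0"

```text
t: 5.12
tcp_pos: [0.4417, 0.1985, 0.0499]
tool_rot: [0.023, 0.999, 0.008, 0.04]
force: [3.7, 1.5, -4.7]
finger_gap: 0.153
```

>>> jog_arm --pt "0 -0.8 0.04 0 0" --pt "0 -0.6 0.03 0 0" --pt "0 -0.6 0.03 0 0" --pt "0 -0.5 0.02 0 0" --pt "0 -0.5 0.02 0 0" --pt "0 -0.5 0.02 0 0"

```text
t: 5.62
tcp_pos: [0.4356, 0.199, 0.0504]
tool_rot: [0.021, 0.997, 0.011, 0.069]
force: [11.3, -4.5, -12.5]
finger_gap: 0.157
```

>>> jog_arm --pt "50 0 0 0 0" --pt "50 0 0 0 0" --pt "50 0 0 0 0" --pt "50 0 0 1 0" --pt "50 0 0 3 0" --pt "50 0 0 3 0" --pt "50 0 0 3 0" --pt "50 0 0 3 0"

```text
t: 6.28
tcp_pos: [0.4269, 0.1975, 0.179]
tool_rot: [0.024, 0.998, 0.01, 0.059]
force: [0.9, 0.4, 0.5]
finger_gap: 0.501
```

```bash
python3 - <<'E'
from h import *
st=manip.sense(); print(st["tcp_pos"].round(4),st["tool_rot"].round(3),st["q"].round(3))
s=snapshot("top"); pt(s,"pull_grip","drawer_floor","latch_knob");print(rects(s,(268,165,368,255),0.026,thr=165))
a=snapshot("side"); pt(a,"pull_grip","drawer_floor")
E
```

```text
[0.4269 0.1975 0.179 ] [0.024 0.998 0.01  0.059] [ 0.2    0.368  1.947 -0.011  0.709 -1.314]
pull_grip 0.71 [0.433 0.196 0.066]
drawer_floor 0.83 [0.561 0.193 0.016]
drawer_floor 0.64 [0.66  0.08  0.098]
latch_knob 0.47 [0.628 0.15  0.118]
[(421, -267, 86, 27, np.float64(-0.19)), (424, -168, 87, 26, np.float64(0.3)), (454, -378, 86, 25, np.float64(0.29))]
pull_grip 0.79 [0.436 0.2   0.069]
pull_grip 0.2 [0.627 0.145 0.114]
drawer_floor 0.6 [0.56  0.19  0.011]
```

>>> jog_arm --pt "50 0 -3.6 0 0.07" --pt "50 0 -3.6 0 0.07" --pt "50 0 -3.6 0 0.07" --pt "50 0 -3.6 0 0.07" --pt "50 0 -3.6 0 0.07" --pt "50 0 -3.6 0 0" --pt "50 0 -3.6 0 0" --pt "50 0 -3.6 0 0"

```text
t: 7.3
tcp_pos: [0.4188, -0.0839, 0.1666]
tool_rot: [-0.158, 0.986, 0.025, 0.045]
force: [0.5, 0.7, 0.5]
finger_gap: 0.503
```

>>> jog_arm --pt "50 0 -3.6 0 0" --pt "50 0 -2 0 0" --pt "50 0 -1.0 0 0" --pt "50 0 0 0 0"

```text
t: 7.63
tcp_pos: [0.4171, -0.1603, 0.1611]
tool_rot: [-0.153, 0.987, 0.027, 0.043]
force: [0.1, 0.1, -0.7]
finger_gap: 0.5
```

>>> jog_arm --pt "50 0.4 -0.2 -2.5 0" --pt "50 0 0 -2.5 0" --pt "50 0 0 -2.5 0" --pt "50 0 0 -2 0" --pt "50 0 0 -1 0" --pt "50 0 0 0 0"

```text
t: 8.13
tcp_pos: [0.4181, -0.158, 0.0477]
tool_rot: [-0.151, 0.987, 0.031, 0.039]
force: [-0.2, 0.4, 0.5]
finger_gap: 0.497
```

>>> jog_arm --pt "50 0.8 -0.4 -0.4 0" --pt "50 0.8 -0.4 -0.4 0" --pt "50 0 0 -0.9 0" --pt "50 0 0 -0.9 0" --pt "50 0 0 0 0"

```text
t: 8.55
tcp_pos: [0.4363, -0.1646, 0.0195]
tool_rot: [-0.152, 0.987, 0.031, 0.039]
force: [-0.9, -0.9, 1.0]
finger_gap: 0.502
```

>>> jog_arm --pt "50 -0.2 -0.1 -0.5 0" --pt "50 -0.1 0 -0.4 0" --pt "0 0 0 0 0" --pt "0 0 0 0 0" --pt "0 0 0 0 0" --pt "0 0 0 0 0" --pt "0 0 0 0 0" --squeeze 45

```text
t: 9.13
tcp_pos: [0.4329, -0.1659, 0.0108]
tool_rot: [-0.152, 0.987, 0.031, 0.039]
force: [0.3, -0.2, -0.8]
finger_gap: 0.292
```

>>> jog_arm --pt "0 0 0 1 0" --pt "0 0 0 2 0" --pt "0 0 0 3 0" --pt "0 0 0 3 0" --pt "0 0 0 3 0" --pt "0 0 0 3 0" --pt "0 0 0 2 0" --pt "0 0 0 0 0"

```text
t: 9.8
tcp_pos: [0.4283, -0.1637, 0.1906]
tool_rot: [-0.151, 0.987, 0.032, 0.036]
force: [-0.0, -0.2, -1.1]
finger_gap: 0.296
```

```bash
python3 - <<'E'
from h import *
st=manip.sense(); print(st["tcp_pos"].round(4),st["tool_rot"].round(3),st["q"].round(3),st["finger_gap"])
a=snapshot("side"); save(a,"s2",crop=(150,80,350,300),scale=2.7)
s=snapshot("top");print(rects(s,(268,165,368,255),0.026,thr=165))
E
```

```text
[ 0.4283 -0.1637  0.1906] [-0.151  0.987  0.032  0.036] [-0.675  0.362  1.903  0.126  0.879 -2.629] 0.2958405348970361
[(434, -271, 59, 27, np.float64(-0.19)), (453, -378, 87, 27, np.float64(0.31))]
```

View pics/s2.png

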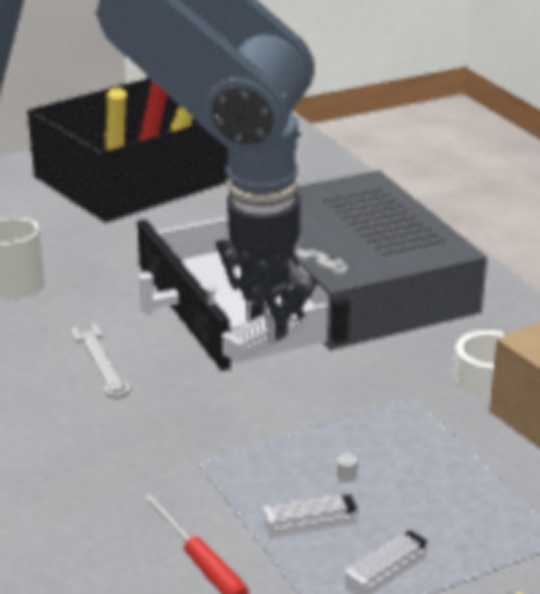

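>>> jog_arm --pt "0 1.0 3.0 0 -0.07" --pt "0 1.1 3.6 0 -0.07" --pt "0 1.1 3.6 0 -0.07" --pt "0 1.1 3.6 0 -0.07" --pt "0 1.1 3.6 0 -0.07" --pt "0 1.1 3.6 0 0" --pt "0 1.1 3.6 0 0" --pt "0 1.1 3.6 0 0"

```text
t: 10.57
tcp_pos: [0.5063, 0.1238, 0.1748]
tool_rot: [0.042, 0.998, 0.027, 0.027]
force: [1.4, -0.1, -1.2]
finger_gap: 0.295
```

>>> jog_arm --pt "0 1.1 3.6 0 0" --pt "0 1.1 3.6 0 0" --pt "0 1.1 3.6 0 0" --pt "0 0.8 2 0 0" --pt "0 0 0 0 0"

```text
t: 10.98
tcp_pos: [0.5416, 0.2645, 0.1623]
tool_rot: [0.039, 0.999, 0.026, 0.017]
force: [-0.0, -0.0, -0.8]
finger_gap: 0.291
```

>>> jog_arm --pt "0 1.0 0 0 0.03" --pt "0 1.0 0 -1 0" --pt "0 0 0 -2.4 0" --pt "0 0 0 -2.4 0" --pt "0 0 0 -2 0" --pt "0 0 0 -1 0" --pt "0 0 0 0 0"

```text
t: 11.57
tcp_pos: [0.5513, 0.2607, 0.0569]
tool_rot: [0.021, 1.0, 0.021, 0.003]
force: [-1.5, -0.5, -1.4]
finger_gap: 0.29
```

>>> jog_arm --pt "0 0.6 0 -0.5 0" --pt "0 0.5 0 -0.7 0" --pt "0 0 0 -0.8 0" --pt "0 0 0 -0.6 0" --pt "0 0 0 0 0"

```text
t: 11.98
tcp_pos: [0.5637, 0.2592, 0.0288]
tool_rot: [0.022, 1.0, 0.021, 0.003]
force: [-0.3, -0.0, -1.5]
finger_gap: 0.29
```

>>> jog_arm --pt "0 0 0 -0.3 0" --pt "0 0 0 -0.2 0" --pt "0 0 0 0 0"

```text
t: 12.23
tcp_pos: [0.565, 0.2592, 0.0261]
tool_rot: [0.022, 1.0, 0.021, 0.005]
force: [-0.6, -0.6, -1.3]
finger_gap: 0.293
```

>>> jog_arm --pt "0 0 0 -0.15 0" --pt "50 0 0 0 0" --pt "50 0 0 0 0" --pt "50 0 0 0 0" --pt "50 0 0 1 0" --pt "50 0 0 3 0" --pt "50 0 0 4 0" --pt "50 0 0 4 0"

```text
t: 12.9
tcp_pos: [0.5586, 0.2581, 0.1415]
tool_rot: [0.022, 1.0, 0.019, -0.004]
force: [1.2, -0.0, 0.3]
finger_gap: 0.498
```

>>> jog_arm --pt "50 0 -3 2 0" --pt "50 -1.0 -3.8 1 0" --pt "50 -1.0 -3.8 0 0" --pt "50 -1.0 -3.8 0 0" --pt "50 -1.0 -3.8 0 0" --pt "50 -1.0 -3.8 0 0" --pt "50 -1.0 -3.8 0 0" --pt "50 -1.0 -3.8 0 0"

```text
t: 13.57
tcp_pos: [0.4955, -0.0388, 0.1926]
tool_rot: [0.013, 1.0, 0.022, 0.017]
force: [1.0, -0.4, 0.2]
finger_gap: 0.501
```

```bash
python3 - <<'E'
from h import *
st=manip.sense(); print(st["tcp_pos"].round(4),st["tool_rot"].round(3),st["q"].round(3),st["finger_gap"])
s=snapshot("top");print(rects(s,(268,165,368,255),0.026,thr=165)); print(mods(s)); pt(s,"drawer_floor","pull_grip")
save(s,"t3",crop=(80,80,380,280),scale=2.6)
E
```

```text
[ 0.4955 -0.0388  0.1926] [0.013 1.    0.022 0.017] [-0.335  0.403  1.811  0.065  0.911 -1.919] 0.5014098108246418
[(421, -267, 87, 28, np.float64(-0.21)), (453, -378, 87, 27, np.float64(0.31))]
[(array([0.565, 0.258, 0.032]), 0.55), (array([0.566, 0.258, 0.042]), 0.88)]
drawer_floor 0.93 [0.561 0.195 0.014]
pull_grip 0.73 [0.664 0.077 0.096]
pull_grip 0.68 [0.435 0.198 0.065]
```

View pics/t3.png

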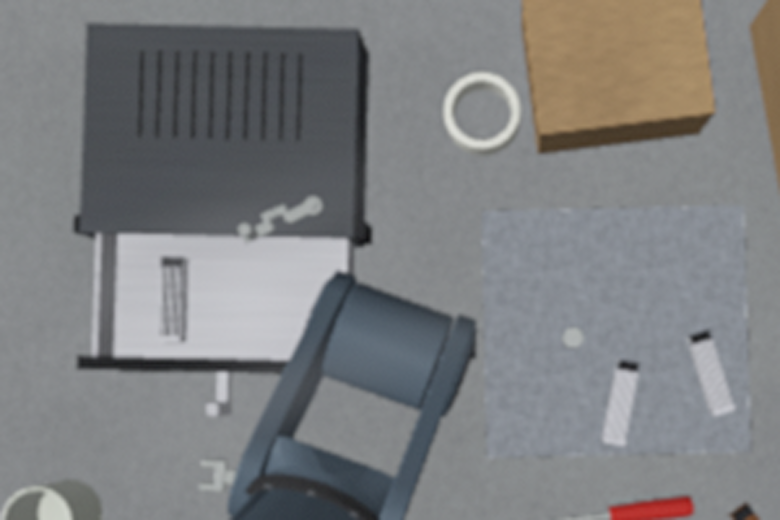

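Module A lies flat in the drawer (crop pixel (175,300), world y 0.258). Next is module B at (428,-268), yaw -0.20.

>>> jog_arm --pt "50 -0.95 -3.3 0 -0.06" --pt "50 -0.95 -3.3 0 -0.06" --pt "50 -0.95 -3.3 0 -0.05" --pt "50 -0.95 -3.3 0 0" --pt "50 -0.95 -3.3 0 0" --pt "50 -0.95 -3.3 0 0" --pt "50 -0.95 -3.0 0 0" --pt "50 0 0 0 0"

```text
t: 14.48
tcp_pos: [0.4342, -0.2586, 0.194]
tool_rot: [0.086, 0.996, 0.021, 0.02]
force: [1.2, -0.5, -0.7]
finger_gap: 0.501
```

>>> jog_arm --pt "50 -0.5 -0.7 -2.5 -0.03" --pt "50 0 0 -3 0" --pt "50 0 0 -3 0" --pt "50 0 0 -3 0" --pt "50 0 0 -2 0" --pt "50 0 0 -1 0" --pt "50 0 0 0 0"

```text
t: 15.07
tcp_pos: [0.4393, -0.2575, 0.0463]
tool_rot: [0.094, 0.995, 0.018, 0.025]
force: [0.2, 0.5, -0.2]
finger_gap: 0.499
```

>>> jog_arm --pt "50 -0.5 -0.5 -0.3 -0.02" --pt "50 -0.5 -0.5 -0.4 0" --pt "50 0 0 -0.9 0" --pt "50 0 0 -0.9 0" --pt "50 0 0 0 0"

```text
t: 15.48
tcp_pos: [0.4323, -0.2656, 0.0216]
tool_rot: [0.101, 0.994, 0.017, 0.027]
force: [0.0, 0.4, -0.0]
finger_gap: 0.5
```

>>> jog_arm --pt "50 -0.2 -0.2 -0.5 0" --pt "50 -0.1 0 -0.5 0" --pt "0 0 0 0 0" --pt "0 0 0 0 0" --pt "0 0 0 0 0" --pt "0 0 0 0 0" --pt "0 0 0 0 0"

```text
t: 16.07
tcp_pos: [0.4294, -0.2692, 0.0116]
tool_rot: [0.102, 0.994, 0.016, 0.029]
force: [-0.2, 0.0, -1.6]
finger_gap: 0.29
```

>>> jog_arm --pt "0 0 0 1 0" --pt "0 0 0 2 0" --pt "0 0 0 3 0" --pt "0 0 0 3 0" --pt "0 0 0 3 0" --pt "0 0 0 3 0" --pt "0 0 0 2 0" --pt "0 0 0 0 0"

```text
t: 16.73
tcp_pos: [0.4257, -0.2657, 0.1906]
tool_rot: [0.102, 0.994, 0.018, 0.025]
force: [0.2, -0.1, -1.0]
finger_gap: 0.29
```

>>> jog_arm --pt "0 1.0 3.0 0.1 0.05" --pt "0 1.2 3.7 0.1 0.05" --pt "0 1.2 3.7 0.1 0.05" --pt "0 1.2 3.7 0.1 0" --pt "0 1.2 3.7 0.1 0" --pt "0 1.2 3.7 0.1 0" --pt "0 1.2 3.7 0.1 0" --pt "0 1.2 3.7 0.1 0"

```text
t: 17.4
tcp_pos: [0.5173, 0.0265, 0.1973]
tool_rot: [0.032, 0.999, 0.016, 0.024]
force: [0.8, -0.9, -1.0]
finger_gap: 0.296
```

>>> jog_arm --pt "0 1.2 3.7 0 0" --pt "0 1.2 3.7 0 0" --pt "0 1.2 3.7 0 0" --pt "0 1.2 3 0 0" --pt "0 0 0 0 0"

```text
t: 17.82
tcp_pos: [0.5628, 0.1821, 0.1922]
tool_rot: [0.029, 0.999, 0.017, 0.02]
force: [0.4, -0.1, -1.3]
finger_gap: 0.288
```

>>> jog_arm --pt "0 0 0.4 -2 0" --pt "0 0 0.2 -3 0" --pt "0 0 0 -3 0" --pt "0 0 0 -3 0" --pt "0 0 0 -1.8 0" --pt "0 0 0 -1 0" --pt "0 0 0 0 0"

```text
t: 18.4
tcp_pos: [0.557, 0.1906, 0.0443]
tool_rot: [0.025, 0.999, 0.016, 0.017]
force: [-0.3, 0.5, -1.2]
finger_gap: 0.294
```

>>> jog_arm --pt "0 0.4 -0.3 -0.7 0" --pt "0 0 0 -0.6 0" --pt "0 0 0 -0.4 0" --pt "0 0 0 -0.2 0" --pt "0 0 0 0 0"

```text
t: 18.82
tcp_pos: [0.563, 0.1865, 0.0262]
tool_rot: [0.025, 0.999, 0.016, 0.019]
force: [-1.2, -0.5, -1.7]
finger_gap: 0.294
```

Near touch-down (expected contact at TCP z of about 0.0255). I release, retreat and look.

>>> jog_arm --pt "0 0 0 -0.1 0" --pt "50 0 0 0 0" --pt "50 0 0 0 0" --pt "50 0 0 0 0" --pt "50 0 0 1 0" --pt "50 0 0 3 0" --pt "50 0 0 4 0" --pt "50 0 0 4 0"

```text
t: 19.48
tcp_pos: [0.5591, 0.1858, 0.145]
tool_rot: [0.026, 0.999, 0.015, 0.013]
force: [1.6, 0.1, -0.4]
finger_gap: 0.497
```

>>> jog_arm --pt "50 0 -3 3 0" --pt "50 -0.8 -3.8 2 0" --pt "50 -0.8 -3.8 0 0.07" --pt "50 -0.8 -3.8 0 0.07" --pt "50 -0.8 -3.8 0 0.07" --pt "50 -0.8 -3.8 0 0.07" --pt "50 -0.8 -3.8 0 0.07" --pt "50 -0.8 -3.8 0 0"

```text
t: 20.15
tcp_pos: [0.5091, -0.1107, 0.2173]
tool_rot: [-0.167, 0.985, 0.018, 0.03]
force: [1.4, 0.3, 0.3]
finger_gap: 0.502
```

```bash
python3 - <<'E'
from h import *
st=manip.sense(); print(st["tcp_pos"].round(4),st["tool_rot"].round(3),st["q"].round(3),st["finger_gap"])
s=snapshot("top");print(rects(s,(268,165,368,255),0.026,thr=165)); print(mods(s)); pt(s,"drawer_floor")
save(s,"t4",crop=(80,80,380,280),scale=2.6)
E
```

```text
[ 0.5091 -0.1107  0.2173] [-0.167  0.985  0.018  0.03 ] [-0.466  0.392  1.737  0.077  0.987 -2.413] 0.5019426202195966
[(453, -378, 87, 27, np.float64(0.31))]
[(array([0.56 , 0.186, 0.027]), 0.36), (array([0.563, 0.256, 0.044]), 0.73)]
drawer_floor 0.84 [0.561 0.194 0.013]
```

View pics/t4.png

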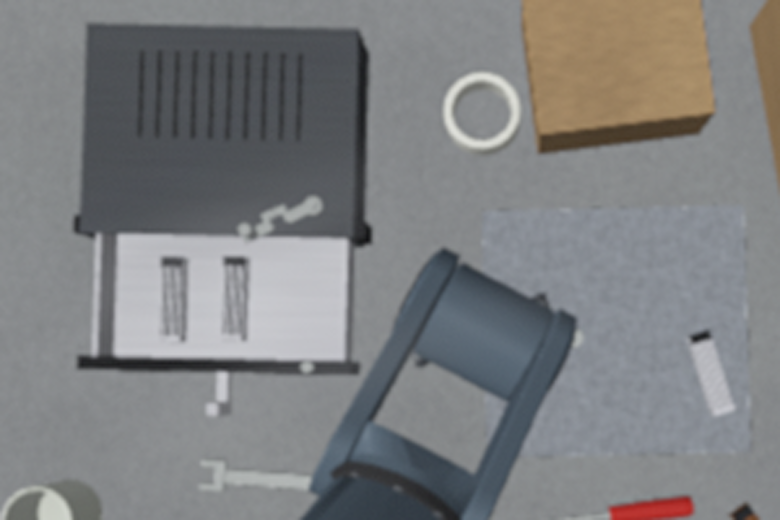

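Both placed modules lie side by side in the drawer (crop pixels (175,300) and (235,300)). Next is the last one, C.

>>> jog_arm --pt "50 -0.5 -3.3 0 -0.02" --pt "50 -0.6 -3.7 0 0" --pt "50 -0.6 -3.7 0 0" --pt "50 -0.6 -3.7 0 0" --pt "50 -0.6 -3.7 0 0" --pt "50 -0.6 -3.7 0 0" --pt "50 -0.6 -3.3 0 0" --pt "50 -0.3 -1 0 0"

```text
t: 21.02
tcp_pos: [0.4674, -0.3618, 0.2196]
tool_rot: [-0.167, 0.985, 0.021, 0.03]
force: [0.2, -0.4, -0.1]
finger_gap: 0.501
```

>>> jog_arm --pt "50 0 0 0 0" --pt "50 0 0 -2.5 0" --pt "50 0 0 -3.3 0" --pt "50 0 0 -3.3 0" --pt "50 0 0 -2.5 0" --pt "50 0 0 -1 0" --pt "50 0 0 0 0"

```text
t: 21.6
tcp_pos: [0.4744, -0.3492, 0.0936]
tool_rot: [-0.172, 0.984, 0.021, 0.032]
force: [-0.2, -0.4, 0.9]
finger_gap: 0.499
```

>>> jog_arm --pt "50 -0.7 -1.3 -1 -0.035" --pt "50 -0.7 -1.3 -1 0" --pt "50 0 0 -1.5 0" --pt "50 0 0 -1 0" --pt "50 0 0 0 0"

```text
t: 22.02
tcp_pos: [0.4656, -0.3763, 0.0513]
tool_rot: [-0.154, 0.988, 0.015, 0.032]
force: [-0.5, -0.0, -0.2]
finger_gap: 0.504
```

```bash
python3 - <<'E'
from h import *
st=manip.sense(); print(st["tcp_pos"].round(4),st["tool_rot"].round(3),st["q"].round(3))
a=snapshot("side"); print(mods(a)); save(a,"s5",crop=(200,220,360,340),scale=4)
E
```

```text
[ 0.4656 -0.3763  0.0513] [-0.154  0.988  0.015  0.032] [-0.901  0.737  1.644  0.101  0.758 -2.854]
[(array([0.571, 0.246, 0.036]), 0.65)]
```

View pics/s5.png

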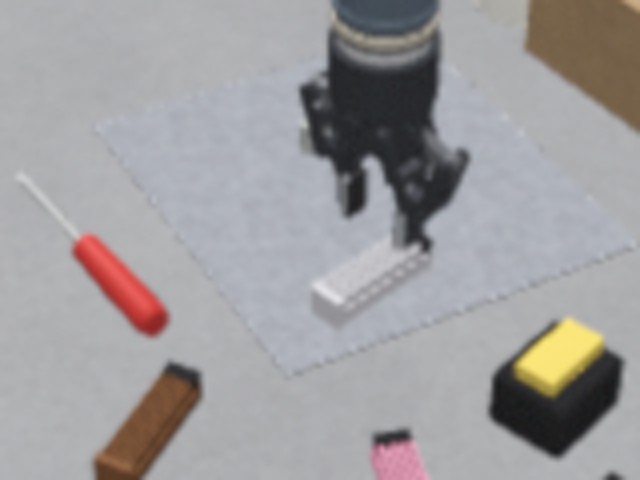

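The fingers are over C, but q6 is at its range end (-2.854). I back off and make a half turn the other way, which gives the same grasp.

>>> jog_arm --pt "50 0 0 1 -0.1" --pt "50 0 0 2 -0.12" --pt "50 0 0 1 -0.12" --pt "50 0 0 0 -0.12" --pt "50 0 0 0 -0.12" --pt "50 0 0 0 -0.12" --pt "50 0 0 0 -0.12" --pt "50 0 0 0 -0.12"

```text
t: 22.83
tcp_pos: [0.4684, -0.3804, 0.1034]
tool_rot: [0.328, 0.944, -0.007, 0.04]
force: [0.9, -0.1, -0.5]
finger_gap: 0.503
```

>>> jog_arm --pt "50 0 0 0 -0.12" --pt "50 0 0 0 -0.12" --pt "50 0 0 0 -0.12" --pt "50 0 0 0 -0.12" --pt "50 0 0 0 -0.12" --pt "50 0 0 0 -0.12" --pt "50 0 0 0 -0.12" --pt "50 0 0 0 -0.12"

```text
t: 23.5
tcp_pos: [0.4704, -0.3828, 0.1133]
tool_rot: [0.74, 0.671, -0.029, 0.038]
force: [0.0, 0.2, 0.3]
finger_gap: 0.499
```

>>> jog_arm --pt "50 0 0 0 -0.12" --pt "50 0 0 0 -0.12" --pt "50 0 0 0 -0.12" --pt "50 0 0 0 -0.12" --pt "50 0 0 0 -0.12" --pt "50 0 0 0 -0.12" --pt "50 0 0 0 -0.12" --pt "50 0 0 0 0"

```text
t: 24.17
tcp_pos: [0.4732, -0.3847, 0.1229]
tool_rot: [0.955, 0.293, -0.042, 0.029]
force: [-0.3, -0.5, 0.2]
finger_gap: 0.503
```

```bash
python3 - <<'E'
from h import *
st=manip.sense(); print(st["tcp_pos"].round(4),st["tool_rot"].round(3),st["q"].round(3))
E
```

```text
[ 0.4732 -0.3847  0.1229] [ 0.955  0.293 -0.042  0.029] [-0.816  0.646  1.566 -0.127  0.918  0.236]
```

>>> jog_arm --pt "50 -0.5 0.3 0 -0.1" --pt "50 -0.5 0.3 -1 -0.1" --pt "50 -0.5 0.2 -2 -0.085" --pt "50 0 0 -2 0" --pt "50 0 0 -1 0" --pt "50 0 0 0 0"

```text
t: 24.67
tcp_pos: [0.4603, -0.379, 0.0679]
tool_rot: [0.986, 0.156, -0.042, 0.029]
force: [-0.0, -0.3, 0.6]
finger_gap: 0.498
```

>>> jog_arm --pt "50 -0.2 0.2 -1.2 0" --pt "50 0 0 -1.2 0" --pt "50 0 0 -1.2 0" --pt "50 0 0 -0.8 0" --pt "50 0 0 0 0"

```text
t: 25.08
tcp_pos: [0.4602, -0.379, 0.0245]
tool_rot: [0.986, 0.159, -0.04, 0.032]
force: [-0.5, 0.9, 0.8]
finger_gap: 0.497
```

>>> jog_arm --pt "50 -0.2 0.2 -0.7 0" --pt "50 0 0 -0.6 0" --pt "0 0 0 0 0" --pt "0 0 0 0 0" --pt "0 0 0 0 0" --pt "0 0 0 0 0" --pt "0 0 0 0 0"

```text
t: 25.67
tcp_pos: [0.4591, -0.3777, 0.0113]
tool_rot: [0.986, 0.16, -0.04, 0.032]
force: [-0.2, 0.4, -2.2]
finger_gap: 0.293
```

>>> jog_arm --pt "0 0 0 1 0" --pt "0 0 0 2 0" --pt "0 0 0 3 0" --pt "0 0 0 3 0" --pt "0 0 0 3 0" --pt "0 0 0 3 0" --pt "0 0 0 2 0" --pt "0 0 0 0 0"

```text
t: 26.33
tcp_pos: [0.4556, -0.3737, 0.1896]
tool_rot: [0.986, 0.16, -0.041, 0.029]
force: [0.3, -1.0, -2.2]
finger_gap: 0.291
```

>>> jog_arm --pt "0 0.7 3.2 0.1 -0.07" --pt "0 0.8 3.8 0.1 -0.07" --pt "0 0.8 3.8 0.1 -0.07" --pt "0 0.8 3.8 0.1 -0.07" --pt "0 0.8 3.8 0.1 -0.07" --pt "0 0.8 3.8 0.1 -0.02" --pt "0 0.8 3.8 0.1 0" --pt "0 0.8 3.8 0.1 0"

```text
t: 27.0
tcp_pos: [0.5154, -0.0727, 0.1955]
tool_rot: [0.998, -0.042, -0.047, 0.024]
force: [0.5, -0.3, -2.0]
finger_gap: 0.294
```

>>> jog_arm --pt "0 0.8 3.8 0 0" --pt "0 0.8 3.8 0 0" --pt "0 0.8 3.8 0 0" --pt "0 0.8 3.8 0 0" --pt "0 0.8 2.2 0 0" --pt "0 0 0 0 0"

```text
t: 27.5
tcp_pos: [0.5515, 0.1183, 0.1894]
tool_rot: [0.998, -0.038, -0.052, 0.022]
force: [0.0, -0.3, -1.8]
finger_gap: 0.291
```

>>> jog_arm --pt "0 0.4 0.2 -2 0.03" --pt "0 0.3 0 -3 0" --pt "0 0 0 -3 0" --pt "0 0 0 -3 0" --pt "0 0 0 -1.8 0" --pt "0 0 0 -0.7 0" --pt "0 0 0 0 0"

```text
t: 28.08
tcp_pos: [0.5546, 0.1207, 0.0454]
tool_rot: [0.998, -0.019, -0.053, 0.024]
force: [-1.1, 0.1, -2.2]
finger_gap: 0.292
```

>>> jog_arm --pt "0 0.3 0 -0.7 0" --pt "0 0 0 -0.6 0" --pt "0 0 0 -0.4 0" --pt "0 0 0 -0.2 0" --pt "0 0 0 -0.1 0" --pt "0 0 0 0 0"

```text
t: 28.58
tcp_pos: [0.5604, 0.1193, 0.0267]
tool_rot: [0.998, -0.02, -0.05, 0.024]
force: [0.9, 0.6, -1.6]
finger_gap: 0.297
```

>>> jog_arm --pt "0 0 0 -0.15 0" --pt "50 0 0 0 0" --pt "50 0 0 0 0" --pt "50 0 0 0 0" --pt "50 0 0 1 0" --pt "50 0 0 3 0" --pt "50 0 0 4 0" --pt "50 0 0 4 0"

```text
t: 29.25
tcp_pos: [0.5556, 0.1192, 0.1451]
tool_rot: [0.998, -0.02, -0.057, 0.024]
force: [0.3, -0.2, 1.0]
finger_gap: 0.499
```

>>> jog_arm --pt "30 -1 -1 3 0" --pt "30 -3 0.5 0 0.03" --pt "0 -3 2 0 0" --pt "0 -3 2 0 0" --pt "0 -3 1.5 0 0" --pt "0 -3 1.5 0 0" --pt "0 -1 0 0 0" --pt "0 0 0 0 0"

```text
t: 29.92
tcp_pos: [0.3882, 0.1847, 0.1957]
tool_rot: [0.999, -0.006, -0.037, 0.024]
force: [0.1, -0.5, 0.2]
finger_gap: -0.001
```

```bash
python3 - <<'E'
from h import *
st=manip.sense(); print(st["tcp_pos"].round(4),st["tool_rot"].round(3),st["q"].round(3),st["finger_gap"])
s=snapshot("top"); pt(s,"drawer_floor","pull_grip"); a=snapshot("side"); print(mods(a)); pt(a,"pull_grip")
save(a,"s6",crop=(180,100,350,240),scale=4)
save(s,"t6",crop=(90,80,250,240),scale=3.5)
E
```

```text
[0.3882 0.1847 0.1957] [ 0.999 -0.006 -0.037  0.024] [ 0.205  0.36   1.884 -0.038  0.981  1.81 ] -0.0008797810816881487
drawer_floor 0.64 [0.562 0.193 0.014]
drawer_floor 0.63 [ 0.288 -0.257  0.002]
pull_grip 0.83 [0.433 0.196 0.066]
[(array([0.61 , 0.241, 0.028]), 0.62), (array([ 0.294, -0.253, -0.001]), 0.32), (array([0.605, 0.228, 0.035]), 0.64), (array([0.34 , 0.137, 0.007]), 0.58)]
pull_grip 0.89 [0.432 0.198 0.067]
```

View pics/s6.png

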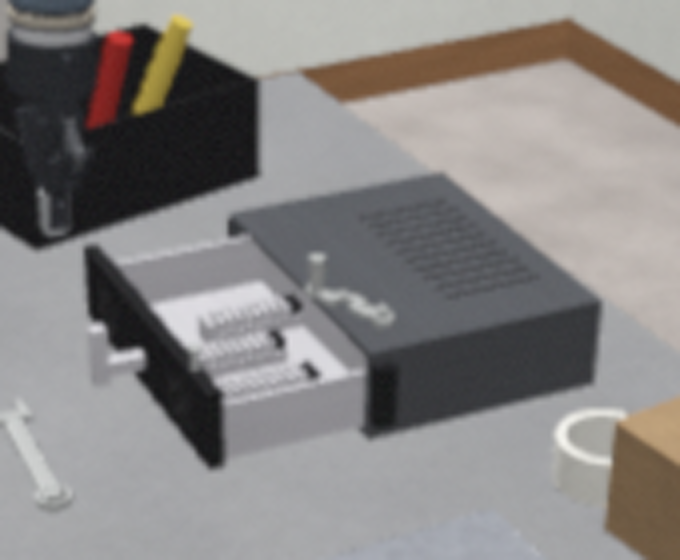

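View pics/t6.png

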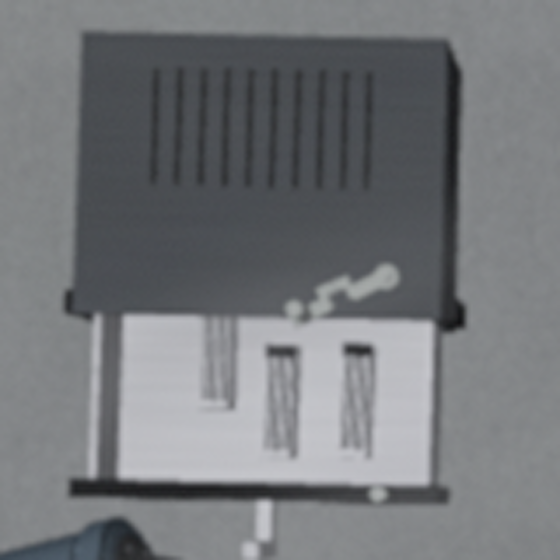

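All three modules lie flat in the drawer. A was knocked to about (0.605, 0.24) but is still side by side with the others and not overlapping. Next I push the drawer shut with closed fingers on the pull's front.

>>> jog_arm --pt "0 0 0.6 -2 0.0" --pt "0 0 0.6 -3 0.03" --pt "0 0 0 -3 0" --pt "0 0 0 -3 0" --pt "0 0 0 -2 0" --pt "0 0 0 -1 0" --pt "0 0 0 0 0"

```text
t: 30.85
tcp_pos: [0.4038, 0.195, 0.0486]
tool_rot: [0.999, 0.004, -0.029, 0.023]
force: [-0.2, 0.3, 0.3]
finger_gap: 0.0
```

>>> jog_arm --pt "0 0 0.2 0 0" --pt "0 0.6 0 0 0" --pt "0 1.0 -0.05 0 0" --pt "0 1.0 -0.05 0 0" --pt "0 1.0 -0.05 0 0" --pt "0 1.0 -0.05 0 0" --pt "0 1.0 -0.05 0 0" --pt "0 1.0 -0.05 0 0"

```text
t: 31.52
tcp_pos: [0.47, 0.1929, 0.05]
tool_rot: [0.999, 0.003, -0.036, 0.024]
force: [-2.6, 1.1, -1.8]
finger_gap: 0.0
```

>>> jog_arm --pt "0 1.0 -0.05 0 0" --pt "0 1.0 -0.05 0 0" --pt "0 1.0 -0.05 0 0" --pt "0 1.0 -0.05 0 0" --pt "0 1.0 -0.05 0 0" --pt "0 0.8 -0.04 0 0" --pt "0 0 0 0 0"

```text
t: 32.1
tcp_pos: [0.5402, 0.1892, 0.0522]
tool_rot: [0.999, 0.002, -0.032, 0.023]
force: [-0.1, 0.6, -0.1]
finger_gap: 0.005
```

>>> jog_arm --pt "0 0.6 -0.03 0 0" --pt "0 0.5 -0.03 0 0" --pt "0 0.5 -0.03 0 0" --pt "0 0.5 -0.03 0 0" --pt "0 0.5 -0.03 0 0"

```text
t: 32.52
tcp_pos: [0.5487, 0.1886, 0.0528]
tool_rot: [0.998, 0.001, -0.053, 0.023]
force: [-9.8, 1.9, 6.4]
finger_gap: 0.001
```

>>> jog_arm --pt "0 0.8 -0.04 0 0" --pt "0 0.8 -0.04 0 0"

```text
t: 32.68
tcp_pos: [0.5476, 0.1885, 0.0533]
tool_rot: [0.997, 0.001, -0.072, 0.024]
force: [-16.3, 2.2, 9.3]
finger_gap: -0.0
```

>>> jog_arm --pt "0 -1 0 0 0" --pt "0 -1.5 0 0.5 0" --pt "0 -1 0 2 0" --pt "0 0 0 3.5 0" --pt "0 0 0 4 0" --pt "0 0 0 4 0" --pt "0 0 0 0 0"

```text
t: 33.27
tcp_pos: [0.5144, 0.1881, 0.199]
tool_rot: [0.997, 0.003, -0.069, 0.025]
force: [1.4, -0.5, 0.4]
finger_gap: 0.003
```

```bash
python3 - <<'E'
from h import *
st=manip.sense(); print(st["tcp_pos"].round(4),st["tool_rot"].round(3),st["q"].round(3),st["finger_gap"])
s=snapshot("top"); a=snapshot("side")
for p in(s,a): pt(p,"pull_grip","chassis_face","latch_knob","latch_pivot")
save(s,"t7",crop=(90,80,250,240),scale=3.5)
E
```

```text
[0.5144 0.1881 0.199 ] [ 0.997  0.003 -0.069  0.025] [ 0.162  0.524  1.557 -0.03   1.205  1.74 ] 0.0034630831281888355
pull_grip 0.94 [0.567 0.189 0.065]
pull_grip 0.19 [ 0.286 -0.259  0.002]
chassis_face 0.7 [ 0.629  0.195 -0.003]
chassis_face 0.52 [ 0.774 -0.118 -0.003]
latch_knob 0.67 [0.628 0.15  0.12 ]
latch_pivot 0.69 [0.658 0.078 0.098]
pull_grip 0.95 [0.572 0.192 0.069]
pull_grip 0.36 [0.626 0.147 0.114]
chassis_face 0.73 [ 0.629  0.188 -0.002]
latch_knob 0.46 [0.627 0.144 0.116]
latch_pivot 0.64 [0.659 0.073 0.096]
```

View pics/t7.png

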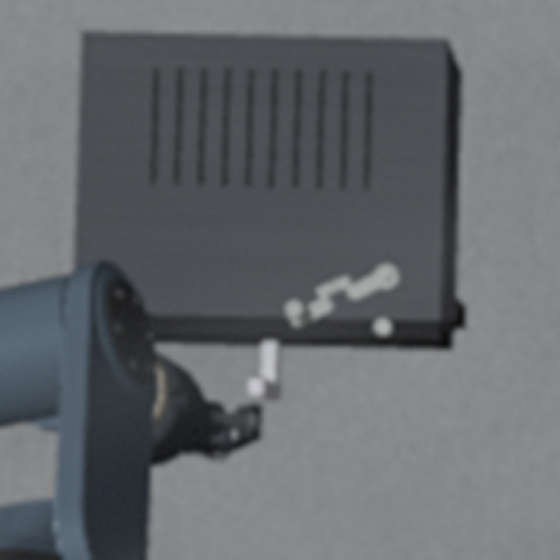

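The drawer is shut (grip x 0.570, which equals face minus 58 mm). Next I go over to the latch knob.

>>> jog_arm --pt "50 3 -1.2 0 0" --pt "50 3 -1.2 0 0" --pt "50 3 -1.2 0 0" --pt "50 2 -0.6 0 0" --pt "50 0 0 0 0" --squeeze 25

```text
t: 34.18
tcp_pos: [0.6179, 0.1438, 0.1863]
tool_rot: [0.996, 0.004, -0.083, 0.027]
force: [0.6, 0.1, -0.1]
finger_gap: 0.503
```

>>> jog_arm --pt "50 0.7 0.2 -1.5 0" --pt "50 0 0 -2 0" --pt "50 0 0 -1.5 0" --pt "50 0 0 0 0"

```text
t: 34.52
tcp_pos: [0.6246, 0.1454, 0.1328]
tool_rot: [0.996, 0.003, -0.084, 0.027]
force: [-0.2, 0.2, -0.9]
finger_gap: 0.503
```

>>> jog_arm --pt "50 0 0 -1.0 0" --pt "50 0 0 -0.9 0" --pt "0 0 0 0 0" --pt "0 0 0 0 0" --pt "0 0 0 0 0" --pt "0 0 0 0 0" --pt "0 0 0 0 0" --pt "0 0 0 0 0"

```text
t: 35.18
tcp_pos: [0.6222, 0.1462, 0.1121]
tool_rot: [0.996, 0.004, -0.086, 0.027]
force: [0.6, -1.1, -3.7]
finger_gap: 0.152
```

```bash
python3 - <<'E'
from h import *
st=manip.sense(); print(st["tcp_pos"].round(4),st["force"].round(1),st["finger_gap"])
a=snapshot("side"); pt(a,"latch_knob"); save(a,"s8",crop=(200,110,340,230),scale=4.5)
E
```

```text
[0.6222 0.1462 0.1121] [ 0.6 -1.1 -3.7] 0.15189183544090581
latch_knob 0.43 [0.659 0.074 0.095]
latch_knob 0.41 [0.629 0.145 0.115]
```

View pics/s8.png

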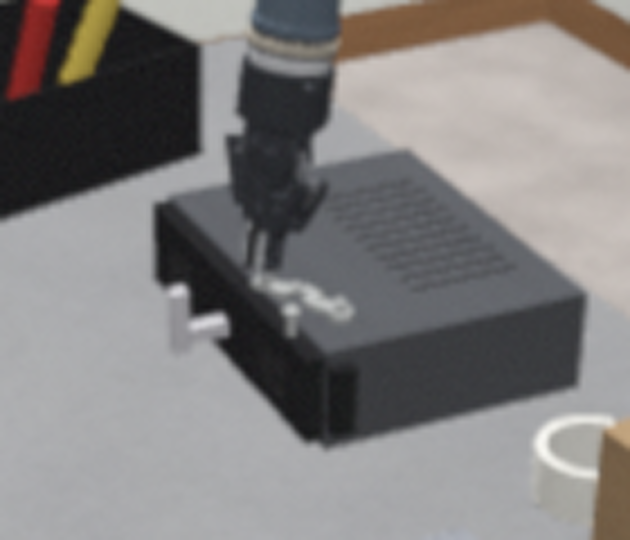

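>>> jog_arm --pt "0 -0.75 -0.4 0 0" --pt "0 -0.7 -0.5 0 0" --pt "0 -0.62 -0.58 0 0" --pt "0 -0.55 -0.62 0 0" --pt "0 -0.48 -0.7 0 0" --pt "0 0 0 0 0"

```text
t: 35.78
tcp_pos: [0.5869, 0.1201, 0.1121]
tool_rot: [0.996, 0.005, -0.086, 0.023]
force: [1.5, 0.3, -5.3]
finger_gap: 0.156
```

>>> jog_arm --pt "0 -0.25 -0.7 0 0" --pt "0 -0.2 -0.7 0 0" --pt "0 -0.1 -0.7 0 0" --pt "0 -0.05 -0.7 0 0" --pt "0 0 -0.7 0 0" --pt "0 0 -0.5 0 0" --pt "0 0 0 0 0"

```text
t: 36.37
tcp_pos: [0.5695, 0.0805, 0.1123]
tool_rot: [0.995, 0.004, -0.097, 0.019]
force: [-0.0, 8.1, -3.2]
finger_gap: 0.144
```

>>> jog_arm --pt "0 0.4 -0.3 0 0" --pt "0 0.2 -0.4 0 0" --pt "0 0 -0.4 0 0"

```text
t: 36.62
tcp_pos: [0.5692, 0.0807, 0.1124]
tool_rot: [0.995, 0.0, -0.104, 0.007]
force: [2.2, 15.4, -4.1]
finger_gap: 0.148
```

```bash
python3 - <<'E'
from h import *
s=snapshot("top"); pt(s,"latch_knob","latch_pivot")
a=snapshot("side"); pt(a,"latch_knob"); save(a,"s9",crop=(200,110,340,230),scale=4.5)
E
```

```text
latch_knob 0.31 [0.661 0.078 0.094]
latch_pivot 0.39 [0.659 0.079 0.094]
latch_knob 0.55 [0.582 0.078 0.117]
```

View pics/s9.png

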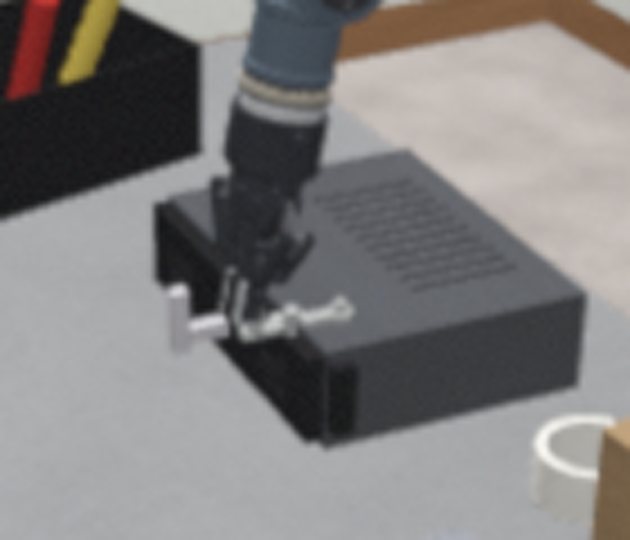

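The hook lies over the stud with 15 N against the stop. Release, retreat and check.

>>> jog_arm --pt "50 0 0 0 0" --pt "50 0 0 0 0" --pt "50 0 0 0 0" --pt "50 0 0 0 0" --pt "50 0 0 2 0" --pt "50 0 0 3 0" --pt "50 0 0 4 0" --pt "50 0 0 4 0"

```text
t: 37.53
tcp_pos: [0.5703, 0.0726, 0.2405]
tool_rot: [0.994, -0.001, -0.106, 0.012]
force: [1.0, 0.3, 0.8]
finger_gap: 0.499
```

>>> jog_arm --pt "50 -3 0 0 0" --pt "50 -4 0 0 0" --pt "50 -4 0 0 0" --pt "50 -4 0 0 0" --pt "50 0 0 0 0"

```text
t: 37.95
tcp_pos: [0.4247, 0.0662, 0.2523]
tool_rot: [0.996, -0.004, -0.091, 0.016]
force: [-1.1, -0.8, -0.8]
finger_gap: 0.5
```

```bash
python3 - <<'E'
from h import *
st=manip.sense(); print(st["tcp_pos"].round(3),st["force"].round(1),st["finger_gap"],st["q"].round(2))
s=snapshot("top"); a=snapshot("side")
for p in (s,a): pt(p,"latch_knob","latch_pivot","pull_grip")
t=cv2.resize(s["image"][120:220,100:240],None,fx=4,fy=4,interpolation=cv2.INTER_CUBIC); u=cv2.resize(a["image"][120:220,200:340],None,fx=4,fy=4,interpolation=cv2.INTER_CUBIC)
cv2.imwrite("pics/f.png",cv2.resize(np.vstack([t,u]),None,fx=.75,fy=.75)[:,:,::-1])
E
```

```text
[0.425 0.066 0.252] [-1.1 -0.8 -0.8] 0.500116247771364 [-0.07  0.32  1.76 -0.05  1.25  1.52]
latch_knob 0.63 [0.584 0.082 0.118]
latch_pivot 0.65 [0.662 0.076 0.096]
pull_grip 0.58 [0.573 0.188 0.067]
pull_grip 0.47 [ 0.501 -0.538 -0.   ]
latch_knob 0.6 [0.58  0.077 0.115]
latch_pivot 0.63 [0.659 0.074 0.095]
pull_grip 0.84 [0.572 0.194 0.065]
```

View pics/f.png

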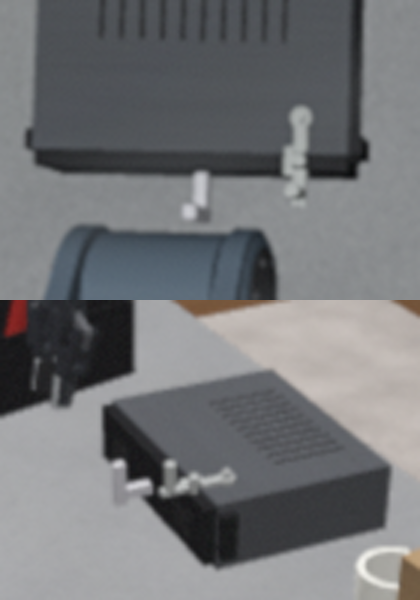

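```bash
python3 -c "
from station import workorder; print(workorder.sign_off())"
```

```text
the job is handed in; nothing more can be done
None
```

I pulled the drawer out to its stop and laid the three flash modules flat on its floor. Then I pushed it shut, swung the latch hook closed onto the stud, and handed the job in at about 38 s of robot time. I found only three modules on the foam sheet.

**Last checks**
- **Drawer:** the pull grip measured 0.572 m in x, against 0.570 m expected when fully shut. I pushed it home with about 16 N at the stop.
- **Latch:** the knob measured about (0.582, 0.080) m, against (0.583, 0.082) m expected when closed. The hook was pressed to its stop with 15 N before I let go, and the final picture shows it round the stud.
- **Modules:** before shutting, the pictures showed all three flat and apart.

**What went less smoothly**
- **Knocked module:** after I placed the first module, it moved about 4 cm towards the drawer's rear wall. It still lay flat and clear of the others, so I left it. I did not see the modules again after shutting the drawer.
- **Joint range:** above the last module, joint 6 read -2.854 rad, right at the stated -2.85 limit. I backed off and used the half-turned grasp instead. I can't rule out that this counts as passing the joint range.
- **Other things on the table:** I never touched them knowingly, but I did no separate final position check on them.

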